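# Fill the gap in the T-bolt rack

### The arm

A 7-joint arm with a two-finger parallel gripper is mounted at the origin on a cart in front of the work surface, level with it; the furniture and walls round the work are solid. World frame = base frame: x ahead of the robot, y to its left, z up, the work surface at z = 0. Lengths are in mm, angles in rad, forces in N, time in s.
With the tool pointing down it reaches from about 400 to 875 mm from the base axis. Payload 4.4 kg.
Tool frame: the origin (TCP) lies at the very end of the fingers, on their centre line; the grasp point (between the pads) lies 19 mm behind it; z points along the fingers, y is the direction in which the jaws open and shut (so a half turn about z gives the same grasp; the last joint's range is limited). The gripper opens to 85 mm and grips with 20 to 120 N. Pads are 22 mm wide; open, the fingers measure 114 mm over their backs; the gripper's body (76 mm by 85 mm) begins 54 mm behind the grasp point. The pads swing forward as they close: fully open they stand 13 mm farther back than shut.
Start: joints at [1.076, 0.628, 0.038, 1.517, -0.027, 0.996, -0.02], TCP at [270.286, -591.154, 192.213] pointing down, gripper open.
Joint ranges: [-3.06, 3.06], [-0.37, 2.12], [-1.25, 1.32], [0.18, 2.47], [-1.1, 4.24], [0.23, 1.98], [-2.94, 2.94]. Speed limits (rad/s): [2.57, 2.57, 3.14, 3.14, 3.14, 3.14, 3.14].

### API

Orientations are given as a unit quaternion [x, y, z, w].
In Python, from station import bot gives the robot as it stands. Calls block until the motion is done:
- bot.goto(position, orientation): joint-space move of the TCP to a pose.
- bot.servo_line(position, rot=None, rate=150): straight line of the TCP; rot=None keeps the orientation; rate is the mean speed in mm/s.
- bot.goto_joints(angles): joint-space move.
- bot.grip(opening): finger opening in mm; the grip force is fixed at half the most; returns when the fingers have stopped.
- bot.dwell(seconds).
- bot.ik(position, orientation): joint angles nearest the present ones, or None.
- bot.sense(): the state.
- bot.camera(name): name is "scene" or "top"; returns the picture (480x640x3 uint8, red, green, blue); there is no depth.
- bot.camera_params(name): a dict with "vertical_fov" (degrees; the focal length in pixels is half the picture's height over the tangent of half this angle, whatever the lens; pixels are square), "cx", "cy" (the principal point, pixels), "dist" ([k1, k2, p1, p2, k3] as OpenCV has them; the pictures are not rectified), "world_from_camera" (4x4, takes a point from camera to world coordinates). Camera axes: x right, y up, looking along -z (the intrinsics and any distortion apply to the point x, -y, -z); pixel columns grow to the right and rows downward; lengths in mm; the calibration is good to about 2 mm. A picture is of the moment at which its call begins. camera_params takes no time and is no camera call.
A pose or a line that the arm cannot do raises bot.MotionError and nothing moves.
- bot.job_done(): hands the job in, once; it reports no verdict.
Trained networks look in the newest picture that a camera, given by its name, has taken for a name from the list of things; names that differ only in an ending like _2 or _b are one class to them, and where a whole thing is asked for, a point or a joint stands for the part that bears it (a point fixed in the world has none). Each returns a list of dicts, best first, with "p" (0 to 1); they miss things now and then, are a little off and sometimes report something else, mostly with a low value. They report only what shows in the picture. A call takes as long as a camera call. They do not tell look-alikes from the thing itself.
- bot.search_frame(camera, thing): "point" ([column, row] in pixels, amid what is visible of it).
- bot.silhouettes(camera, thing): "pixels" (480x640 bool, what is visible of it) and "point" ([column, row] in pixels, amid what is visible of it).
The state is a dict: "clock": time; "qpos": joint angles; "dq": joint speeds; "tau": joint torques, N m; "position": TCP position; "eef_rot": TCP orientation; "ft_force": force on the tool from outside, world axes, zero at the start; "torque": the same for the moment, N m; "opening": finger opening in mm.
Only numpy, scipy, OpenCV 4.12 (cv2) and the standard library are available. Lean on these libraries where they do the work, as an engineer would, in place of code of your own. Each camera call takes 0.05 s, during which the arm holds its last target. There are 200 camera calls.

### The job

Take the spare T-bolt that stands upright on the bench and set it into the empty gap in the sloping bolt rack, thread end up and leaning like the others, with its foot fully down on the rack floor and its side against the back wall. Lower it in rather than dropping it, do not shift the bolts already in the rack, and leave the other things on the bench where they are.

Things in the scene. Friction and masses are not known exactly. Their poses are not given: they have to be found in the camera images.
- spare_mid (a point): Spare T-bolt, 150 mm long, about 0.5 kg, loose, standing upright on its square foot to the right of the rack. Point: its centre, half-way up on the axis, 75 mm from the foot's underside. x axis: along the bolt from foot to thread end (up at the start); y and z: square to the foot's sides. Shape: see spare. Grip the free thread near the top.
- gap_seat (a point): The empty place: point on the rack's sloping floor (36 mm above the bench) where the axis of a bolt standing there meets it. z: the way the bolt must stand, 25 deg from vertical, leaning away from the robot; y: along the row; x: towards the back wall. It is one of the 3 inner places; between the neighbours' feet 51 mm are free for the 45 mm foot. The spare stands home with its centre 75 mm along z.
- rack: Bolt rack of grey sheet steel, fixed to the bench; origin on the bench below the middle of the row; y along the row, z up. Five places 48 mm apart between two cheeks 60 mm high. The floor is tipped 25 deg, so bolts lean away from the robot on a back wall square to the floor, 70 mm high along the bolts, its face 22.6 mm from their axes. The front is open.
- spare: The same spare T-bolt: foot (T-nut) 45 x 45 mm, 30 mm high; 19 mm round shank; washer 43 mm across at 84 to 89 mm above the foot's underside with a nut on it up to 105 mm; above that bare 19 mm thread to 150 mm. This origin is half-way along but 22.5 mm off the axis; use spare_mid.
- boring_bar: A boring bar, 161 x 35 x 34 mm, lying on the bench behind the rack; origin under its middle. Bystander.
- collet_sleeve: A dark steel sleeve 44 mm across and 36 mm high standing on the bench to the right; origin under its middle. Bystander.
- mallet: A small mallet with red handle, 230 x 52 x 31 mm, lying at the front right of the bench; origin under its middle. Bystander.
- bolt_a_mid (a point): A T-bolt already in the rack, loose, 130 mm long, foot 45 mm square like the spare's, washer 43 mm across, thread end 130 mm from the rack floor. Point: its centre, half-way along its axis; x axis along the bolt to the thread end. It must stay where it is.
- bolt_b_mid (a point): A T-bolt already in the rack, loose, 130 mm long, foot 45 mm square like the spare's, washer 43 mm across, thread end 130 mm from the rack floor. Point: its centre, half-way along its axis; x axis along the bolt to the thread end. It must stay where it is.
- bolt_c_mid (a point): A T-bolt already in the rack, loose, 130 mm long, foot 45 mm square like the spare's, washer 43 mm across, thread end 130 mm from the rack floor. Point: its centre, half-way along its axis; x axis along the bolt to the thread end. It must stay where it is.
- bolt_d_mid (a point): A T-bolt already in the rack, loose, 130 mm long, foot 45 mm square like the spare's, washer 43 mm across, thread end 130 mm from the rack floor. Point: its centre, half-way along its axis; x axis along the bolt to the thread end. It must stay where it is.
Not all that is in view belongs to the job. What is shaped like the spare but turquoise is not meant.

How it is judged:
By the outcome, as a careful person would: the job done as asked, in the order asked, and still so for the second after the job is handed in, with the robot touching nothing.
It also fails if it takes over 42 s, if anything falls off the work surface, if the arm or the gripper's body presses on something with over 40 N, if the wrist force passes 120 N, or if a joint passes its speed limit or range.

## Working session

There is one attempt and no reset: what is moved stays moved. The work goes in short steps, each a Python script; the robot and the scene stay as the last script left them, time stands still between calls to the robot, and variables do not carry over. Pictures are saved under pics/ and viewed, about 8 in all and at most 12, crops included, and the job is handed in when it is done.

```bash
mkdir -p pics; cat > h.py <<'E'
import numpy as np, cv2, json
from station import bot
from scipy.spatial.transform import Rotation as R
def K(n):
    p=bot.camera_params(n); f=240/np.tan(np.radians(p["vertical_fov"]/2))
    return np.array([[f,0,p["cx"]],[0,f,p["cy"]],[0,0,1.]]),np.array(p["dist"],float),np.array(p["world_from_camera"],float)
def proj(n,P):
    k,d,T=K(n); P=np.atleast_2d(P).astype(float); c=(P-T[:3,3])@T[:3,:3]; c=c*[1,-1,-1]
    return cv2.projectPoints(c,np.zeros(3),np.zeros(3),k,d)[0][:,0]
def ray(n,uv):
    k,d,T=K(n); q=cv2.undistortPoints(np.array([[uv]],float),k,d)[0,0]
    v=T[:3,:3]@np.array([q[0],-q[1],-1]); return T[:3,3],v/np.linalg.norm(v)
def onz(n,uv,z):
    o,v=ray(n,uv); return o+v*(z-o[2])/v[2]
def tri(uv1,uv2,n1="scene",n2="top"):
    o,v=ray(n1,uv1);p,w=ray(n2,uv2); s=np.linalg.lstsq(np.c_[v,-w],p-o,rcond=None)[0]
    a=o+s[0]*v;b=p+s[1]*w; return (a+b)/2,np.linalg.norm(a-b)
E
python3 - <<'E'
from h import *
for n in("scene","top"):
    im=bot.camera(n); cv2.imwrite(f"pics/{n}0.png",im[:,:,::-1])
    k,d,T=K(n); print(n,k[0,0],k[:2,2],d,T.round(3).tolist())
    for t in("spare","spare_mid","gap_seat","rack","bolt_a_mid","collet_sleeve","boring_bar","mallet"):
        try:print(t,[(np.round(r["point"]).tolist(),round(r["p"],2)) for r in bot.search_frame(n,t)])
        except Exception as e:print(t,e)
print(bot.sense())
E
```

```text
scene 457.40488877954454 [317.61821004 236.91058316] [-0.08961966  0.          0.          0.          0.        ] [[-0.744, 0.403, -0.533, 104.678], [-0.668, -0.459, 0.586, 470.8], [-0.009, 0.792, 0.611, 601.844], [0.0, 0.0, 0.0, 1.0]]
spare [([376.0, 211.0], 0.83), ([296.0, 208.0], 0.57)]
spare_mid [([406.0, 190.0], 0.95), ([297.0, 206.0], 0.91), ([377.0, 213.0], 0.9)]
gap_seat []
rack [([284.0, 324.0], 0.72)]
bolt_a_mid [([318.0, 271.0], 0.58)]
collet_sleeve [([327.0, 208.0], 0.64)]
boring_bar [([246.0, 260.0], 0.59)]
mallet [([456.0, 229.0], 0.89)]
top 526.171378017838 [311.94986734 230.82732895] [-0.10204544  0.          0.          0.          0.        ] [[0.019, 0.981, -0.195, 333.77], [-1.0, 0.018, -0.003, -24.99], [0.001, 0.195, 0.981, 1227.21], [0.0, 0.0, 0.0, 1.0]]
spare [([344.0, 189.0], 0.87), ([395.0, 240.0], 0.79), ([438.0, 242.0], 0.69)]
spare_mid [([436.0, 241.0], 0.75), ([342.0, 191.0], 0.74), ([398.0, 242.0], 0.64)]
gap_seat []
rack [([256.0, 270.0], 0.56)]
bolt_a_mid [([284.0, 259.0], 0.68)]
collet_sleeve [([382.0, 194.0], 0.79), ([398.0, 241.0], 0.34)]
boring_bar [([274.0, 190.0], 0.65)]
mallet [([432.0, 304.0], 0.97)]
{'clock': 0.9, 'qpos': array([ 1.07621652,  0.62838839,  0.03847839,  1.51742396, -0.02702821,
        0.99629879, -0.02001478]), 'dq': array([-0.00105699,  0.00154706,  0.00106535,  0.00014098, -0.00142872,
        0.0005609 ,  0.00075111]), 'tau': array([ 4.29435540e-04, -5.63269651e+01,  1.22585703e+00, -1.93788010e+01,
        1.09744573e-02,  1.51575041e-03, -4.77735159e-05]), 'position': array([ 270.29132431, -591.13826828,  192.21286492]), 'eef_rot': array([ 9.77110436e-01,  2.12732685e-01,  3.53466618e-05, -8.85570163e-06]), 'ft_force': array([ 0.4219427 , -0.36030371, -0.54821654]), 'torque': array([-0.05588726, -0.04713775,  0.04137984]), 'opening': 85.32416893544989}
```

```bash
python3 - <<'E'
import cv2
a=cv2.imread("pics/scene0.png");b=cv2.imread("pics/top0.png")
cv2.imwrite("pics/s1.png",cv2.resize(a[130:400,170:530],(800,600),interpolation=3))
cv2.imwrite("pics/t1.png",cv2.resize(b[150:350,200:467],(800,600),interpolation=3))
E
```

```text
(no output)
```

View pics/s1.png

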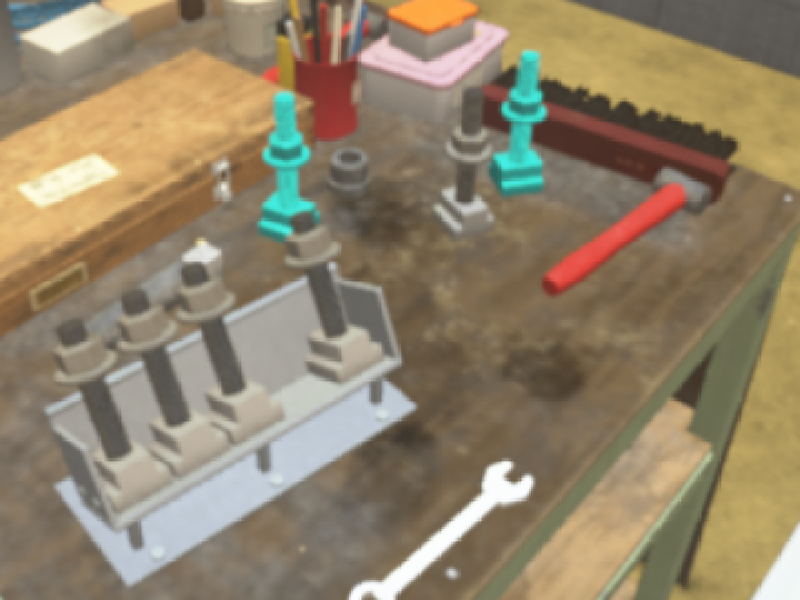

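View pics/t1.png

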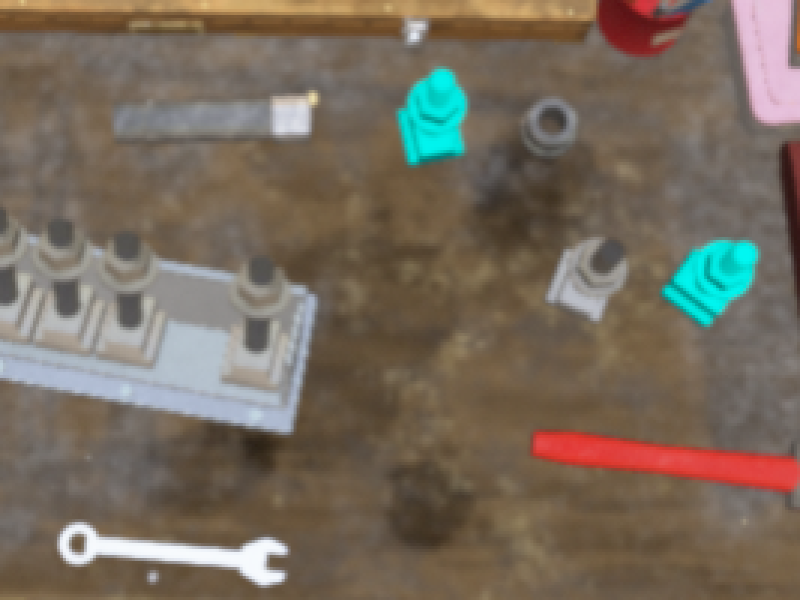

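The grey spare stands at scene ≈(378,202) and top ≈(397,242). The turquoise look-alikes are at scene (298,205)/(405,185). The rack gap is between the third and fourth bolts from the left. Next I fit bolt models to the masks.

```bash
cat > fit.py <<'E'
from h import *
from scipy.optimize import minimize
a=np.linspace(0,2*np.pi,24,endpoint=False); C=np.c_[np.cos(a),np.sin(a)]
S=np.array([[-1,-1],[1,-1],[1,1],[-1,1]])*22.5
def parts(L,w):   # local z along the bolt
    o=[]
    for sh,z0,z1 in((S,0,18),(S*.75,18,30),(C*9.5,30,L),(C*21.5,w,w+5),(C*16,w+5,w+21)):
        o.append(np.r_[np.c_[sh,np.full(len(sh),z0)],np.c_[sh,np.full(len(sh),z1)]])
    return o
def draw(n,poses):   # poses: (R,t,L,w)
    m=np.zeros((480,640),np.uint8)
    for Rm,t,L,w in poses:
        for p in parts(L,w):
            h=cv2.convexHull(proj(n,p@Rm.T+t).astype(np.float32))
            mm=np.zeros_like(m);cv2.fillConvexPoly(mm,np.round(h*16).astype(np.int32),255,cv2.LINE_AA,4);m=np.maximum(m,mm)
    return m/255.
def iou(m,M): return np.minimum(m,M).sum()/np.maximum(m,M).sum()
def rackR(yaw): return R.from_euler('z',yaw).as_matrix()@R.from_euler('y',25,degrees=True).as_matrix()
E
cat > run1.py <<'E'
from fit import *
M={};N={}
for n in("scene","top"):
    bot.camera(n)
    r=bot.silhouettes(n,"bolt_a_mid"); print(n,[(np.round(x["point"]).tolist(),round(x["p"],2),int(x["pixels"].sum())) for x in r]); M[n]=r
    r=bot.silhouettes(n,"spare"); print(n,[(np.round(x["point"]).tolist(),round(x["p"],2),int(x["pixels"].sum())) for x in r]); N[n]=r
import pickle; pickle.dump((M,N),open("masks.pkl","wb"))
# rough
print(tri((378,202),(397,242)), "C tip",tri((170+193*.45,130+270*.45),(200+125/3,150+240/3)),"D tip",tri((170+303*.45,130+220*.45),(200+261/3,150+264/3)))
print("sleeve",onz("top",(382,194),18))
E
python3 run1.py
```

```text
scene [([319.0, 270.0], 0.73, 1419)]
scene [([376.0, 205.0], 0.97, 1046), ([408.0, 190.0], 0.75, 914), ([297.0, 206.0], 0.67, 840)]
top [([284.0, 260.0], 0.84, 768)]
top [([436.0, 240.0], 0.91, 577), ([344.0, 189.0], 0.9, 565), ([399.0, 240.0], 0.81, 515)]
(array([ 545.55490511, -209.59111241,   74.21471927]), np.float64(9.165663660724444)) C tip (array([547.91936067, 125.5635064 , 147.13271802]), np.float64(0.039746202219164625)) D tip (array([532.38978881,  29.58578303, 145.16561725]), np.float64(1.517911787273191))
sleeve [ 667.18254482 -186.67623487   18.        ]
```

```bash
cat > run2.py <<'E'
from fit import *
import pickle
M,N=pickle.load(open("masks.pkl","rb"))
B={n:[] for n in M}
for n in M:
    im=bot.camera(n); cv2.imwrite(f"pics/{n}2.png",im[:,:,::-1])
    for t in("bolt_b_mid","bolt_c_mid","bolt_d_mid","bolt_a_mid"):
        for x in bot.silhouettes(n,t):
            if not any(iou(x["pixels"],y["pixels"])>.3 for y in B[n]): B[n].append(x)
    print(n,[(np.round(x["point"]).tolist(),round(x["p"],2)) for x in B[n]])
pickle.dump((B,N),open("masks.pkl","wb"))
sp={"scene":N["scene"][0]["pixels"],"top":N["top"][2]["pixels"]}
def cost(p,ns):
    Rm=R.from_euler('z',p[2]).as_matrix()
    return -sum(iou(draw(n,[(Rm,np.array([p[0],p[1],0]),150,84)]),sp[n]) for n in ns)
for ns in(("scene","top"),("scene",),("top",)):
    best=min((minimize(cost,[545,-209,y],args=(ns,),method="Nelder-Mead",options=dict(initial_simplex=np.array([[545,-209,y],[553,-209,y],[545,-201,y],[545,-209,y+.3]]),xatol=.05,fatol=1e-4)) for y in(-.6,-.3,0,.3,.6)),key=lambda r:r.fun)
    print("spare",ns,best.x[:2].round(1),np.degrees(best.x[2]).round(1),best.fun)
def bc(p,n2m,w=64):
    Rm=rackR(p[2]); return -sum(iou(draw(n,[(Rm,np.array([p[0],p[1],36]),130,w)]),m) for n,m in n2m.items())
for nm,x0,tip in(("C",548,(126,)),("D",532,(30,))):
    g=np.array([x0-55,tip[0]+9,-.16])
    ms={}
    for n in B:
        c=proj(n,[g[0]+27,g[1]-4,95])[0]
        q=[x for x in B[n] if np.hypot(*(np.array(x["point"])-c))<18]
        if q: ms[n]=q[0]["pixels"]
    for ks in(list(ms),*[[k] for k in ms]):
        r=min((minimize(bc,g,args=({k:ms[k] for k in ks},w),method="Nelder-Mead",options=dict(initial_simplex=np.array([g,g+[8,0,0],g+[0,8,0],g+[0,0,.1]]),xatol=.05,fatol=1e-4)) for w in(64,72,78)),key=lambda r:r.fun)
        print(nm,ks,r.x[:2].round(1),np.degrees(r.x[2]).round(1),r.fun)
E
python3 run2.py
```

```text
scene [([266.0, 297.0], 0.7), ([245.0, 307.0], 0.94), ([218.0, 318.0], 0.41), ([318.0, 274.0], 0.91)]
top [([243.0, 256.0], 0.89), ([224.0, 250.0], 0.73), ([200.0, 246.0], 0.66), ([285.0, 258.0], 0.78)]Traceback (most recent call last):
  File "run2.py", line 17, in <module>
    best=min((minimize(cost,[545,-209,y],args=(ns,),method="Nelder-Mead",options=dict(initial_simplex=np.array([[545,-209,y],[553,-209,y],[545,-201,y],[545,-209,y+.3]]),xatol=.05,fatol=1e-4)) for y in(-.6,-.3,0,.3,.6)),key=lambda r:r.fun)
  File "run2.py", line 17, in <genexpr>
    best=min((minimize(cost,[545,-209,y],args=(ns,),method="Nelder-Mead",options=dict(initial_simplex=np.array([[545,-209,y],[553,-209,y],[545,-201,y],[545,-209,y+.3]]),xatol=.05,fatol=1e-4)) for y in(-.6,-.3,0,.3,.6)),key=lambda r:r.fun)
              ~~~~~~~~^^^^^^^^^^^^^^^^^^^^^^^^^^^^^^^^^^^^^^^^^^^^^^^^^^^^^^^^^^^^^^^^^^^^^^^^^^^^^^^^^^^^^^^^^^^^^^^^^^^^^^^^^^^^^^^^^^^^^^^^^^^^^^^^^^^^^^^^^^^^^^^^^^^^^^^^^^^^^^^^^^^^^^^^^
    res = _minimize_neldermead(fun, x0, args, callback, bounds=bounds,
                               **options)
 
[... 191 characters left out ...]
)
            ~~~^^^^^^^^^^^^^^^^^^^^^^^^^^^^^^^^^^^^^^^^^^^^^^^^^^^^^^^^^^^^^^^^^^^^^^
  File "run2.py", line 15, in <genexpr>
    return -sum(iou(draw(n,[(Rm,np.array([p[0],p[1],0]),150,84)]),sp[n]) for n in ns)
                    ~~~~^^^^^^^^^^^^^^^^^^^^^^^^^^^^^^^^^^^^^^^^^
  File "fit.py", line 14, in draw
    h=cv2.convexHull(proj(n,p@Rm.T+t).astype(np.float32))
                     ~~~~^^^^^^^^^^^^
  File "h.py", line 8, in proj
    k,d,T=K(n); P=np.atleast_2d(P).astype(float); c=(P-T[:3,3])@T[:3,:3]; c=c*[1,-1,-1]
          ~^^^
  File "h.py", line 5, in K
    p=bot.camera_params(n); f=240/np.tan(np.radians(p["vertical_fov"]/2))
ValueError: time passes only in moves, steps and waits
```

```bash
sed -i 's/^def K(n):/import functools\n@functools.lru_cache\ndef K(n):/' h.py
python3 - <<'E'
s=open("run2.py").read()
i=s.index("B={n"); j=s.index("sp={")
s=s[:i].replace("M,N","B,N")+s[j:] if 0 else "from fit import *\nimport pickle,os\n"+("""
if os.path.exists("b.pkl"): B,N=pickle.load(open("b.pkl","rb"))
else:
    B,N=pickle.load(open("masks.pkl","rb"))
""")+s[j:]
s+='''
    if nm=="C": continue
w0=72
def joint(p,ns):
    Rm=rackR(p[2]);t=np.array([p[0],p[1],36])
    tot=0
    for n in ns:
        m=draw(n,[(Rm,t+Rm@[0,48*k,0],130,p[3]) for k in(-1,1,2,3)])
        tot-=iou(m,np.any([x["pixels"] for x in B[n]],axis=0))
    return tot
for ns in(("scene","top"),("scene",),("top",)):
    g=np.array([483,88,-.16,70]); r=minimize(joint,g,args=(ns,),method="Nelder-Mead",options=dict(initial_simplex=np.array([g,g+[8,0,0,0],g+[0,8,0,0],g+[0,0,.1,0],g+[0,0,0,8]]),xatol=.05,fatol=1e-4))
    print("rack",ns,r.x[:2].round(1),np.degrees(r.x[2]).round(2),r.x[3],r.fun)
'''
open("run2.py","w").write(s)
E
python3 -c "
import pickle;B,N=pickle.load(open('masks.pkl','rb'));print([len(B[n]) for n in B])"
timeout 500 python3 run2.py
```

```text
[4, 4]
spare ('scene', 'top') [ 547.8 -213.3] 60.0 -1.743533262075312
spare ('scene',) [ 547.8 -212.3] 55.2 -0.8732907657169532
spare ('top',) [ 547.  -213.2] -30.2 -0.8793088384534218
C ['scene', 'top'] [495.9 132.2] -7.5 -1.6097998247079213
C ['scene'] [496.4 136.4] -12.1 -0.7581404440055141
C ['top'] [495.5 131.7] -8.2 -0.8717311058350519
D ['scene', 'top'] [480.4  40.6] -10.6 -1.5864811440853392
D ['scene'] [480.3  41.1] -11.1 -0.7801544480819464
D ['top'] [480.5  41. ] -9.9 -0.8071417488640142
rack ('scene', 'top') [487.6  87.1] -9.54 92.40745619367031 -1.7302237813017962
rack ('scene',) [487.   88.1] -9.19 93.77750624909513 -0.8792802120698996
rack ('top',) [487.3  85.6] -9.57 91.05785850114356 -0.8678542248399581
```

```bash
cat > plan.py <<'E'
from fit import *
SP=np.array([547.6,-213.2,0]); SY=np.radians(-30.2); GAP=np.array([487.5,87,36]); GY=np.radians(-9.4)
G=114  # TCP height along the bolt
def Rp(k): return R.from_euler('z',SY+k*np.pi/2)
RG=R.from_matrix(rackR(GY))
def tool(Rb,phi,al):  # tool z = -bolt z pitched al about the jaw axis; jaw axis at phi in the bolt frame
    return Rb*R.from_euler('z',phi)*R.from_euler('x',np.pi+al)*R.from_euler('z',-np.pi/2)  if 0 else Rb*R.from_euler('z',phi)*R.from_euler('x',np.pi)*R.from_euler('y',al)
def tcp(Rb,foot,T,g=G+19): # grasp point on axis at g
    return foot+Rb.apply([0,0,g])+T.apply([0,0,19])
E
python3 - <<'E'
from plan import *
for al in(0,15,-15,25,-25):
  for ph in range(0,360,15):
    if al and ph%180: continue
    for k in range(4):
      q=[]
      for Rb,f in((Rp(k),SP),(RG,GAP)):
        T=tool(Rb,np.radians(ph),np.radians(al))
        for up in(0,70 if Rb is not RG else 90):
            try:q.append(bot.ik((tcp(Rb,f,T)+Rb.apply([0,0,up])).tolist(),T.as_quat().tolist()))
            except Exception as e:q.append(None)
      if all(x is not None for x in q):
        lo=np.array([-3.06,-.37,-1.25,.18,-1.1,.23,-2.94]);hi=np.array([3.06,2.12,1.32,2.47,4.24,1.98,2.94])
        mg=[float(np.min(np.minimum(x-lo,hi-x)).round(2)) for x in q]
        if min(mg)>.08: print(al,ph,k,mg,np.abs(np.array(q[0])-q[2]).max().round(2),np.round(q[3],2))
a=cv2.imread("pics/scene2.png");b=cv2.imread("pics/top2.png")
out=[]
for n,im,(x,y) in(("scene",a,(170,150)),("top",b,(170,150))):
    im=cv2.resize(im,None,fx=3,fy=3,interpolation=3)
    for Rb,f,L in[(Rp(0),SP,150),(RG,GAP,150)]+[(RG,GAP+RG.apply([0,48*i,0]),130) for i in(-1,1)]:
        for p in parts(L,84):
            h=cv2.convexHull(proj(n,Rb.apply(p)+f).astype(np.float32));cv2.polylines(im,[np.round((h*3+1)*16).astype(int)],True,(0,255,255) if n else 0,1,cv2.LINE_AA,4)
    out.append(im[y*3:y*3+ (400 if n=="scene" else 400),x*3:x*3+800])
cv2.imwrite("pics/ov.png",cv2.resize(np.vstack([out[0][:,150:750],out[1][:,60:760][:,:600]]),(450*1,600)) if 0 else out[0]);cv2.imwrite("pics/ov2.png",out[1])
E
```

```text
0 0 0 [0.51, 0.67, 0.64, 0.42] 0.59 [-0.18  0.78  0.16  1.24 -0.2   1.56 -1.73]
0 0 1 [0.51, 0.66, 0.64, 0.42] 1.42 [-0.18  0.78  0.16  1.24 -0.2   1.56 -1.73]
0 0 2 [0.58, 0.7, 0.64, 0.42] 2.68 [-0.18  0.78  0.16  1.24 -0.2   1.56 -1.73]
0 15 0 [0.51, 0.66, 0.65, 0.42] 0.59 [-0.14  0.77  0.07  1.24 -0.15  1.56 -1.51]
0 15 1 [0.51, 0.67, 0.65, 0.42] 1.42 [-0.14  0.77  0.07  1.24 -0.15  1.56 -1.51]
0 15 2 [0.6, 0.63, 0.65, 0.42] 2.68 [-0.14  0.77  0.07  1.24 -0.15  1.56 -1.51]
0 15 3 [0.39, 0.29, 0.65, 0.42] 1.06 [-0.14  0.77  0.07  1.24 -0.15  1.56 -1.51]
0 30 0 [0.5, 0.66, 0.65, 0.43] 0.59 [-0.08  0.77 -0.04  1.24 -0.09  1.55 -1.31]
0 30 1 [0.52, 0.68, 0.65, 0.43] 1.43 [-0.08  0.77 -0.04  1.24 -0.09  1.55 -1.31]
0 30 2 [0.61, 0.57, 0.65, 0.43] 2.69 [-0.08  0.77 -0.04  1.24 -0.09  1.55 -1.31]
0 30 3 [0.57, 0.5, 0.65, 0.43] 1.06 [-0.08  0.77 -0.04  1.24 -0.09  1.55 -1.31]
0 45 0 [0.5, 0.66, 0.66, 0.43] 0.59 [-0.05  0.77 -0.1   1.24 -0.06  1.55 -1.07]
0 45 1 [0.53, 0.68, 0.66, 0.43] 1.43 [-0.05  0.77 -0.1   1.24 -0.06  1.55 -1.07]
0 45 2 [0.55, 0.5, 0.66, 0.43] 2.69 [-0.05  0.77 -0.1  
[... 6329 characters left out ...]
0.28  0.7  -0.75  1.49  0.38  1.29  0.89]
-15 180 1 [0.29, 0.33, 0.52, 0.5] 3.3 [ 0.28  0.7  -0.75  1.49  0.38  1.29  0.89]
-15 180 2 [0.84, 0.7, 0.52, 0.5] 2.35 [ 0.28  0.7  -0.75  1.49  0.38  1.29  0.89]
-15 180 3 [0.62, 0.77, 0.52, 0.5] 1.34 [ 0.28  0.7  -0.75  1.49  0.38  1.29  0.89]
25 0 1 [0.47, 0.61, 0.5, 0.73] 2.06 [-0.19  0.5   0.03  1.67 -0.02  0.96 -1.89]
25 0 2 [0.54, 0.42, 0.5, 0.73] 2.94 [-0.19  0.5   0.03  1.67 -0.02  0.96 -1.89]
-25 180 1 [0.15, 0.24, 0.59, 0.54] 3.04 [ 0.27  0.59 -0.71  1.66  0.43  1.06  0.83]
-25 180 2 [0.58, 0.46, 0.59, 0.54] 2.26 [ 0.27  0.59 -0.71  1.66  0.43  1.06  0.83]
-25 180 3 [0.71, 0.85, 0.59, 0.54] 1.37 [ 0.27  0.59 -0.71  1.66  0.43  1.06  0.83]
```

View pics/ov.png

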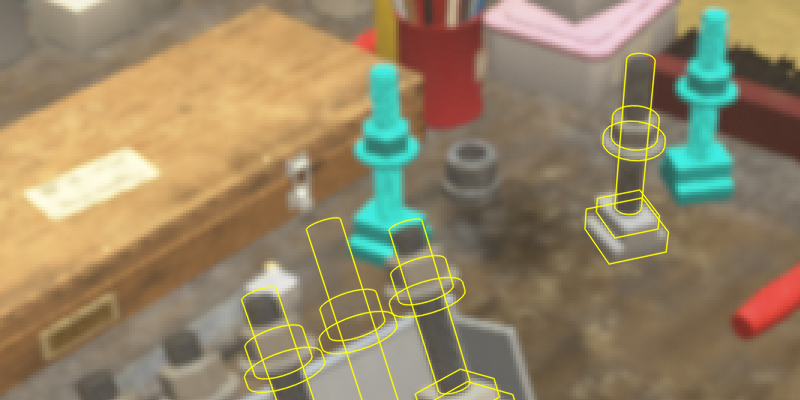

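View pics/ov2.png

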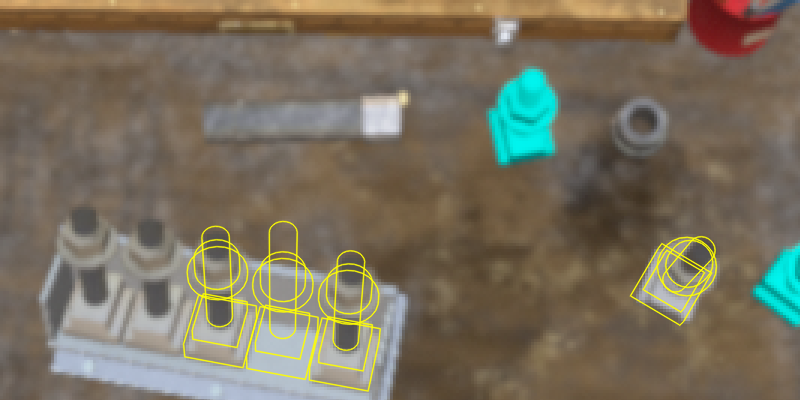

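The overlay agrees with the picture: the spare matches in both views, and the gap lies centred between C and D in y. I'll pick with the jaws fore-aft relative to the rack pose (phi=90, k=0).

```bash
cat >> plan.py <<'E'
PH=np.pi/2
TP=tool(Rp(0),PH,0); TG=tool(RG,PH,0)
def pick(up): return tcp(Rp(0),SP,TP)+[0,0,up]
def place(up,dx=0,dy=0,c=np.zeros(3)): return tcp(RG,GAP,TG)+RG.apply([dx,dy,up])+c
def show(n,name,x,y,w,h):
    im=bot.camera(n)[y:y+h,x:x+w,::-1]; s=min(800/w,600/h); cv2.imwrite(f"pics/{name}.png",cv2.resize(im,None,fx=s,fy=s,interpolation=3))
E
python3 - <<'E'
from plan import *
for up,dx in((190,-40),(150,-4),(60,-4)): print(up,bot.ik(place(up,dx).tolist(),TG.as_quat().tolist()) is not None)
print(bot.ik((pick(190)).tolist(),TP.as_quat().tolist()) is not None)
bot.grip(45)
bot.goto(pick(110).tolist(),TP.as_quat().tolist())
bot.servo_line(pick(0).tolist(),rate=90)
f0=bot.sense()["ft_force"]; bot.grip(8)
s=bot.sense();print(s["clock"],s["opening"],f0,s["ft_force"],s["position"]-pick(0))
bot.servo_line(pick(30).tolist(),rate=60)
s=bot.sense();print(s["clock"],s["opening"],s["ft_force"],s["torque"])
bot.servo_line(pick(190).tolist(),rate=150)
show("scene","lift",250,60,267,200)
E
```

```text
190 True
150 True
60 True
True
5.7083 8.288504328631449 [ 1.02223979 -0.38901076 -0.59098697] [-0.35613248  0.00301449 -0.09748437] [ 0.053307   -0.00077772  0.08501407]
6.3583 8.271267493452283 [-0.85564695 -0.42136413  0.32109198] [0.04540589 0.07863746 0.0895327 ]
```

View pics/lift.png

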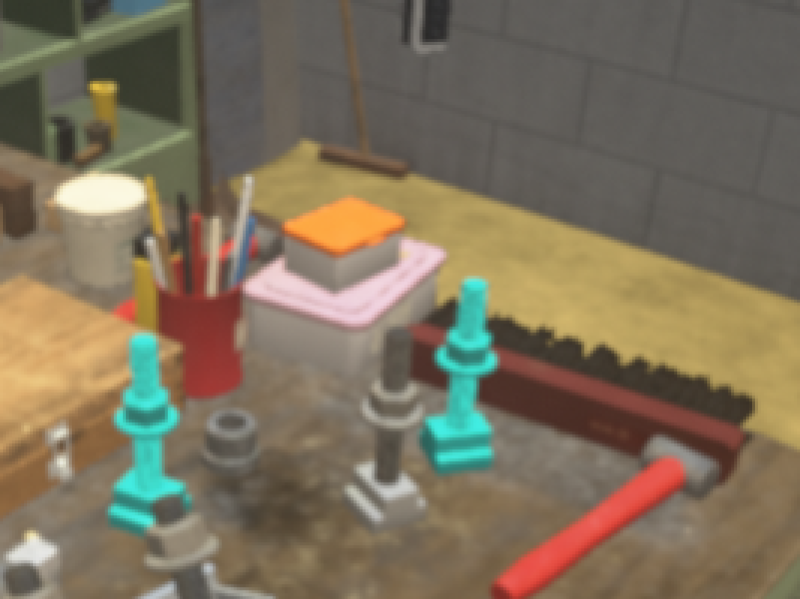

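```bash
python3 - <<'E'
from plan import *
s=bot.sense();print(s["clock"],s["position"],s["eef_rot"],s["qpos"],pick(190),proj("scene",s["position"]),proj("top",s["position"]))
a=bot.camera("scene")[:,:,::-1];b=bot.camera("top")[:,:,::-1]
cv2.imwrite("pics/both.png",cv2.resize(np.hstack([a,b]),(800,300),interpolation=cv2.INTER_AREA))
E
```

```text
7.625 [ 546.96881493 -212.95996344  302.91095991] [ 8.66866734e-01  4.98538784e-01 -6.91233336e-04 -8.18242799e-04] [ 0.41866288  0.43902444 -0.14643291  1.53830663  0.06722786  1.17134042
 -0.26733743] [ 547.6 -213.2  304. ] [[389.54532485  95.7179706 ]] [[417.64328206 216.98619503]]
```

View pics/both.png

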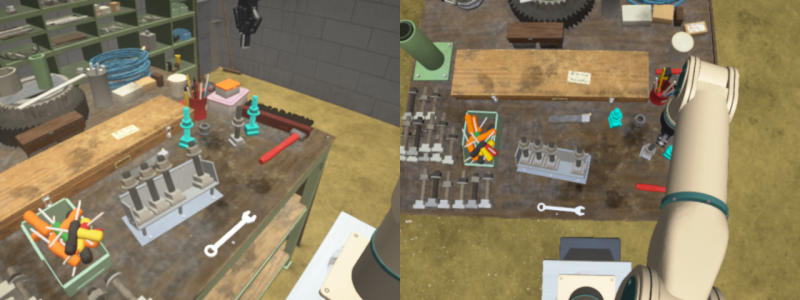

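```bash
python3 - <<'E'
from plan import *
a=bot.camera("scene")[0:150,330:480,::-1];b=bot.camera("top")[130:280,360:510,::-1]
im=cv2.resize(np.hstack([a,b]),(800,400),interpolation=3); cv2.imwrite("pics/tip.png",im)
E
```

```text
(no output)
```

View pics/tip.png

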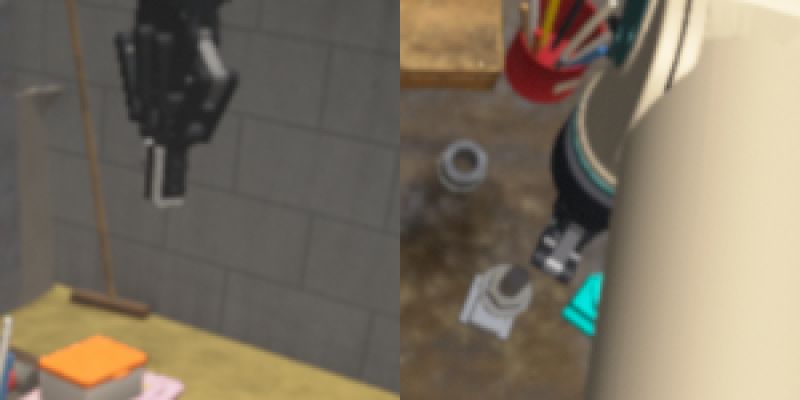

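```bash
python3 - <<'E'
from plan import *
p,e=tri((393,76),(416,230));print(p,e, bot.sense()["position"])
T=SP+[0,0,150];print(proj("scene",T),proj("top",T))
print([bot.camera_params(n) for n in("scene","top")])
E
```

```text
[ 521.56616947 -195.99690402  347.57188943] 18.036316369000843 [ 547.33993401 -213.10034058  303.38948877]
[[383.12878941 169.58734749]] [[403.35635306 232.84628409]]
[{'vertical_fov': 55.37192497875133, 'cx': 317.61821004211686, 'cy': 236.91058316408748, 'dist': array([-0.08961966,  0.        ,  0.        ,  0.        ,  0.        ]), 'world_from_camera': array([[-7.44179354e-01,  4.02867226e-01, -5.32818062e-01,
         1.04677996e+02],
       [-6.67922476e-01, -4.59240530e-01,  5.85642981e-01,
         4.70800356e+02],
       [-8.75528550e-03,  7.91704575e-01,  6.10841396e-01,
         6.01844434e+02],
       [ 0.00000000e+00,  0.00000000e+00,  0.00000000e+00,
         1.00000000e+00]])}, {'vertical_fov': 49.037843710782354, 'cx': 311.949867340742, 'cy': 230.8273289511057, 'dist': array([-0.10204544,  0.        ,  0.        ,  0.        ,  0.        ]), 'world_from_camera': array([[ 1.85696495e-02,  9.80560144e-01, -1.95338098e-01,
         3.33770435e+02],
       [-9.99827247e-01,  1.83686675e-02, -2.84050191e-03,
        -2.49899702e+01],
       [ 8.02817629e-04,  1.95357100e-01,  9.80731849e-01,
         1.22720981e+03],
       [ 0.00000000e+00,  0.00000000e+00,  0.00000000e+00,
         1.00000000e+00]])}]
```

```bash
python3 - <<'E'
from plan import *
bg={n:cv2.imread(f"pics/{n}2.png").astype(int) for n in("scene","top")}
def tipmask(n):
    im=bot.camera(n)[:,:,::-1]; m=(np.abs(im.astype(int)-bg[n]).max(2)>25).astype(np.uint8)
    m=cv2.morphologyEx(m,cv2.MORPH_OPEN,np.ones((3,3)))
    return im,m
for up in(190,90):
    bot.servo_line(pick(up).tolist(),rate=120); bot.dwell(.3)
    s=bot.sense(); p=s["position"]
    im,m=tipmask("scene"); mm=m[:230,330:470]; ys,xs=np.nonzero(mm)
    y=ys.max(); print(up,s["clock"],p.round(1),"scene low",y,330+xs[ys>y-3].mean(),"pred",proj("scene",p).round(1),"grasp pt pred",proj("scene",p+[0,0,19]).round(1))
    it,mt=tipmask("top"); q=mt[180:260,380:440]
    ys,xs=np.nonzero(q); i=np.argsort(ys-xs)[-8:]; print("top low-left",380+xs[i].mean(),180+ys[i].mean(),"pred",proj("top",p).round(1))
a=im[90:240,310:460];b=it[150:300,350:500]
cv2.imwrite("pics/tip2.png",cv2.resize(np.hstack([a,b]),(800,400),interpolation=3))
E
```

```text
190 8.375 [ 547.6 -213.2  304. ] scene low 72 393.2692307692308 pred [[389.4  95. ]] grasp pt pred [[390.2  84.7]]
top low-left 432.5 257.875 pred [[417.9 216.5]]
90 9.7583 [ 547.9 -213.3  204.5] scene low 129 387.54545454545456 pred [[385.1 144.8]] grasp pt pred [[385.9 135.8]]
top low-left 403.0 242.875 pred [[408.1 227.5]]
```

View pics/tip2.png

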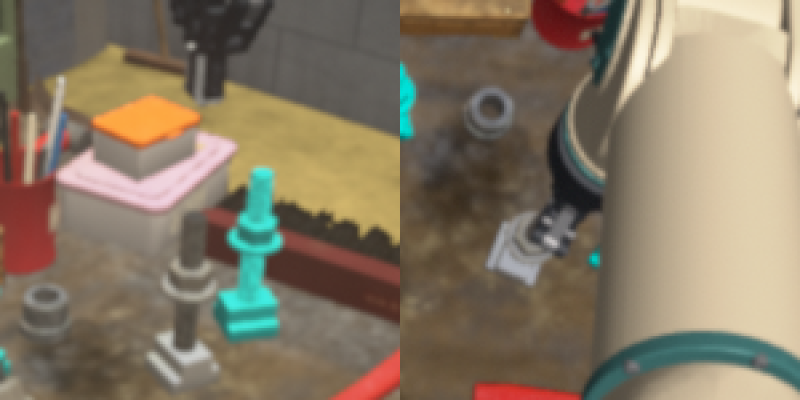

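```bash
python3 - <<'E'
from plan import *
for a,b in(((393,75),(415,230)),((387.5,128),(406,240))):
    print(tri(a,b))
# D bolt and spare details independent of the model: spare tip, foot corners from network mask extremes
import pickle; B,N=pickle.load(open("masks.pkl","rb"))
for n,i in(("scene",0),("top",2)):
    ys,xs=np.nonzero(N[n][i]["pixels"]); print(n,ys.min(),xs[ys==ys.min()].mean(),ys.max(),xs[ys==ys.max()].mean(),xs.min(),xs.max())
    ms=draw(n,[(Rp(0).as_matrix(),SP,150,84)])>.5; ys,xs=np.nonzero(ms); print(" model",ys.min(),xs[ys==ys.min()].mean(),ys.max(),xs[ys==ys.max()].mean(),xs.min(),xs.max())
# base visible? project base axis & cart
print(proj("top",[[0,0,0],[0,0,200],[0,0,300]]))
E
```

```text
(array([ 520.77624545, -193.94515699,  349.99743344]), np.float64(17.430499584092384))
(array([ 522.32721905, -195.23164549,  251.71279466]), np.float64(19.88446099925277))
scene 169 383.0 237 375.0 364 392
 model 167 382.5 238 373.0 364 393
top 229 399.5 256 397.5 382 408
 model 228 401.2 258 396.0 380 408
[[297.45879908 486.04799223]
 [294.65021524 515.92486507]
 [292.78830356 535.67878314]]
```

```bash
python3 - <<'E'
from plan import *
from scipy.optimize import brentq
j=TP.apply([0,1,0]);x=TP.apply([1,0,0])
for z,row in((304,76),(204.5,129)):
    c=np.array([547.7,-213.2,z])
    pts=np.array([c+j*a+x*b for a in(-18,18) for b in(-11,11)])
    f=lambda d:proj("scene",pts+[0,0,d])[:,1].max()-row
    d=brentq(f,-50,120); print(z,"dz",d,"cols",proj("scene",pts+[0,0,d])[:,0].round(1))
# vertical extent of the finger tip mask column range, scene, now
bg=cv2.imread("pics/scene2.png").astype(int); im=bot.camera("scene")[:,:,::-1]
m=np.abs(im.astype(int)-bg).max(2)>25
for r in range(90,146,3):
    c=np.nonzero(m[r,340:440])[0]; print(r,(c.min()+340,c.max()+340,len(c)) if len(c) else None,end="; ")
print(bot.sense()["qpos"],bot.sense()["position"])
E
```

```text
304 dz 41.55115134316025 cols [401.4 389.9 392.4 381.2]
204.5 dz 42.292390909337804 cols [396.4 385.6 388.2 377.6]
90 (np.int64(374), np.int64(411), 29); 93 (np.int64(374), np.int64(411), 34); 96 (np.int64(375), np.int64(409), 35); 99 (np.int64(377), np.int64(408), 29); 102 (np.int64(379), np.int64(406), 28); 105 (np.int64(383), np.int64(404), 19); 108 (np.int64(380), np.int64(402), 22); 111 (np.int64(384), np.int64(395), 10); 114 (np.int64(380), np.int64(394), 14); 117 (np.int64(383), np.int64(394), 12); 120 (np.int64(379), np.int64(394), 16); 123 (np.int64(379), np.int64(394), 16); 126 (np.int64(381), np.int64(394), 14); 129 (np.int64(385), np.int64(388), 4); 132 None; 135 None; 138 None; 141 None; 144 None; [ 0.41456668  0.52653062 -0.14081178  1.68081279  0.08750858  0.9400892
 -0.28613555] [ 547.65877769 -213.23989802  204.17542714]
```

The finger ends appear about 42 mm above the reported TCP at both heights, while xy agrees. That fits the empty grasp, which left the bolt untouched. I'll go 42 mm lower, watching the force.

```bash
python3 - <<'E'
from plan import *
bot.grip(60); f0=bot.sense()["ft_force"]
ok=True
for up in(20,-5,-20,-32,-42):
    bot.servo_line(pick(up).tolist(),rate=90); s=bot.sense(); d=s["ft_force"]-f0
    print(up,round(s["clock"],2),d.round(1))
    if np.linalg.norm(d)>8: ok=False; break
if ok:
    bot.grip(10); s=bot.sense(); print("closed",s["opening"],s["ft_force"].round(1),s["torque"].round(2))
im=bot.camera("scene")[90:240,310:460,::-1]; it=bot.camera("top")[150:300,350:500,::-1]
cv2.imwrite("pics/grasp.png",cv2.resize(np.hstack([im,it]),(800,400),interpolation=3))
E
```

```text
20 11.38 [-0.3 -0.  -0.2]
-5 11.8 [-0.2  1.1 -1. ]
-20 12.12 [-0.1  0.4 -1.1]
-32 12.4 [ 0.2  0.1 -0.9]
-42 12.66 [ 0.5 -0.3 -1.4]
closed 17.812924966573128 [-1.7  1.2  4.9] [ 0.08  0.25 -0.  ]
```

View pics/grasp.png

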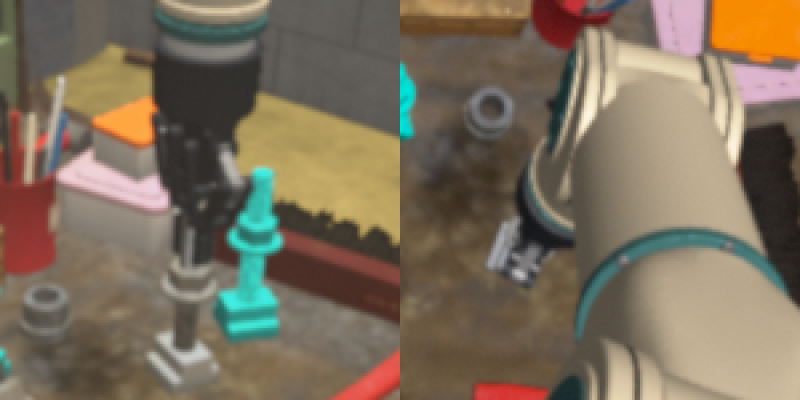

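Gripped: opening is 17.8 mm and the finger ends sit just above the nut. Next I lift, carry it above the gap, and measure the bolt in the hand.

```bash
cat >> plan.py <<'E'
SH=42
def plc(up,dx=0,dy=0,h2=0.): # h2: 0 = short tool, 1 = base offset
    b=RG.apply([0,0,1]); return place(up,dx,dy)-SH*b+h2*(SH*b-np.array([0,0,SH]))
E
python3 - <<'E'
from plan import *
q=TG.as_quat().tolist()
print(bot.ik(plc(190,-45).tolist(),q) is not None)
bot.servo_line(pick(-12).tolist(),rate=60); s=bot.sense(); print("lifted",s["opening"],s["ft_force"].round(1),s["torque"].round(2))
bot.servo_line(pick(150).tolist(),rate=170)
bot.goto(plc(190,-45).tolist(),q); s=bot.sense(); print(s["clock"],s["opening"],s["ft_force"].round(1),(s["position"]-plc(190,-45)).round(1))
im=bot.camera("scene"); r=bot.silhouettes("scene","spare"); print([(np.round(x["point"]).tolist(),round(x["p"],2),int(x["pixels"].sum())) for x in r])
it=bot.camera("top"); r2=bot.silhouettes("top","spare"); print([(np.round(x["point"]).tolist(),round(x["p"],2),int(x["pixels"].sum())) for x in r2])
import pickle; pickle.dump((im,r,it,r2),open("c1.pkl","wb"))
f1=GAP+RG.apply([-45,0,190]); f2=f1-(SH*RG.apply([0,0,1])-np.array([0,0,SH]))
A=im[:,:,::-1].copy()
for f,c in((f1,(0,255,255)),(f2,(255,0,255))):
    for p in parts(150,84):
        h=cv2.convexHull(proj("scene",RG.apply(p)+f).astype(np.float32));cv2.polylines(A,[np.round(h*16).astype(int)],True,c,1,cv2.LINE_AA,4)
u=proj("scene",f1)[0].astype(int); x,y=max(u[0]-130,0),max(u[1]-100,0)
print(u); cv2.imwrite("pics/c1.png",cv2.resize(A[y:y+200,x:x+260],None,fx=3,fy=3,interpolation=3))
E
```

```text
True
lifted 17.771956939200997 [-0.3  0.3 -5.6] [0.01 0.01 0.02]
16.075 17.844829782104092 [ 0.7 -1.3 -5.2] [ 0.5 -2.5 -0.5]
[([270.0, 179.0], 0.81, 1591), ([294.0, 219.0], 0.81, 578), ([408.0, 192.0], 0.67, 921), ([321.0, 272.0], 0.3, 1424)]
[([257.0, 224.0], 0.83, 491), ([351.0, 184.0], 0.59, 172)]
[284 201]
```

View pics/c1.png

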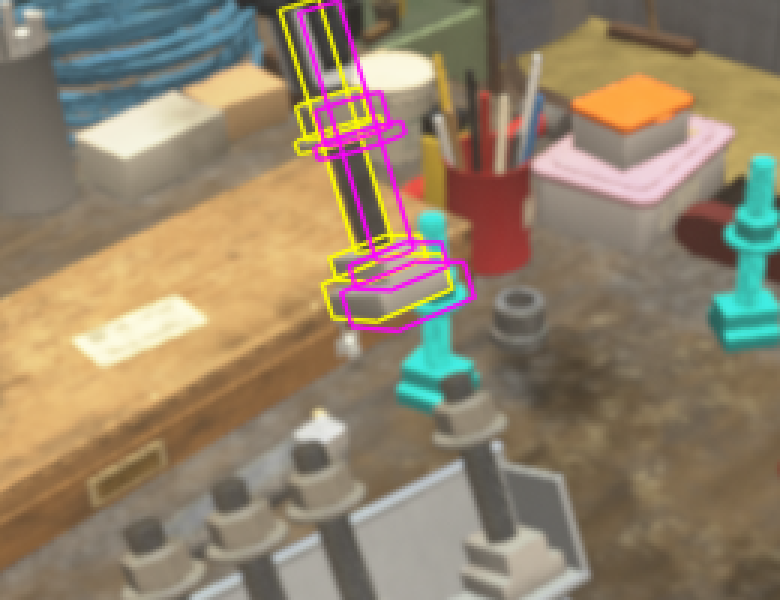

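```bash
cat > meas.py <<'E'
from plan import *
def measure(mk,f1,rot=True,tag=""):
    # mk: {cam: mask}; estimates foot offset in rack frame and small rotations vs the intended pose
    ms={n:m.astype(float) for n,m in mk.items()}
    def cost(p):
        Rb=RG*R.from_rotvec(np.r_[p[3:6]]) if rot else RG
        t=f1+RG.apply(p[:3]); c=0
        for n,m in ms.items(): c-=iou(draw(n,[(Rb.as_matrix(),t,p[6] if len(p)>6 else 112,84)]),m)
        return c
    n=6 if rot else 3
    s=np.array([6,6,6,.06,.06,.15])[:n]; g=np.zeros(n)
    for it in range(2):
        r=minimize(cost,g,method="Nelder-Mead",options=dict(initial_simplex=np.vstack([g,g+np.diag(s)]),xatol=.02,fatol=1e-5,maxiter=500)); g=r.x
    print(tag,list(ms),"off",g[:3].round(1),"rot deg",np.degrees(g[3:]).round(1),round(r.fun,3),"start",round(cost(np.zeros(n)),3))
    return g
E
python3 - <<'E'
from meas import *
import pickle; im,r,it,r2=pickle.load(open("c1.pkl","rb"))
f1=GAP+RG.apply([-45,0,190])
S,T=r[0]["pixels"],r2[0]["pixels"]
for m in({"scene":S,"top":T},{"scene":S},{"top":T}):
    measure(m,f1,False)
measure({"scene":S,"top":T},f1)
# same method on the neighbours, seats nominal (bias check)
B,N=pickle.load(open("masks.pkl","rb"))
for k,nm in((-1,"D"),(1,"C")):
    f=GAP+RG.apply([0,48*k,0]); mk={}
    for n in B:
        c=proj(n,f+RG.apply([0,0,60]))[0]; mk[n]=min(B[n],key=lambda x:np.hypot(*(np.array(x["point"])-c)))["pixels"]
    def cost(p,ms=mk):
        return -sum(iou(draw(n,[(RG.as_matrix(),f+RG.apply(p[:3]),130,p[3])]),m) for n,m in ms.items())
    g=np.array([0,0,0,90.]);x=minimize(cost,g,method="Nelder-Mead",options=dict(initial_simplex=np.vstack([g,g+np.diag([6,6,6,-8])]),xatol=.02,fatol=1e-5)); print(nm,x.x.round(1),x.fun)
cs,ct=[cv2.resize(a[:,:,::-1],None,fx=1,fy=1) for a in(im,it)]
for A,m in((cs,S),(ct,T)):
    A=A; cnt=cv2.findContours(m.astype(np.uint8),cv2.RETR_EXTERNAL,cv2.CHAIN_APPROX_NONE)[0]; cv2.drawContours(A,cnt,-1,(0,0,255),1)
E
```

```text
['scene', 'top'] off [ 3.  -1.9 -1.7] rot deg [] -1.237 start -1.227
 ['scene'] off [ 31.6 -17.1  -5.1] rot deg [] -0.863 start -0.811
 ['top'] off [ 214.3   58.3 -312.5] rot deg [] -0.657 start -0.417
 ['scene', 'top'] off [-1.1  0.4 -0.8] rot deg [  1.4   3.4 -10.2] -1.252 start -1.227
D [ 1.3  0.1 -2.3 93.9] -1.7069012052359627
C [ 3.6 -1.2 -4.6 93.5] -1.7216862341453294
```

```bash
cat > edge.py <<'E'
from meas import *
from scipy.ndimage import map_coordinates
import pickle
def grad(im): 
    im=cv2.GaussianBlur(im.astype(np.float32),(0,0),1.0); gx=cv2.Sobel(im,cv2.CV_32F,1,0);gy=cv2.Sobel(im,cv2.CV_32F,0,1)
    return gx,gy
def score(n,g,Rb,t,h):
    z=np.zeros((4,1)); P=np.r_[np.c_[S,z],np.c_[S,z+h]]
    hull=cv2.convexHull(proj(n,Rb.apply(P)+t).astype(np.float32))[:,0]
    tot=0;w=0
    for a,b in zip(hull,np.roll(hull,-1,0)):
        d=b-a;L=np.linalg.norm(d)
        if L<3: continue
        nrm=np.array([-d[1],d[0]])/L; s=np.linspace(.1,.9,25)[:,None]; q=a+s*d
        v=[np.abs(map_coordinates(g[0][:,:,c],[q[:,1],q[:,0]],order=1)*nrm[0]+map_coordinates(g[1][:,:,c],[q[:,1],q[:,0]],order=1)*nrm[1]) for c in range(3)]
        tot+=L*np.minimum(np.max(v,axis=0),120).mean(); w+=L
    return tot/w
def scan(tag,ims,Rb0,t0,zfree):
    G={n:grad(i) for n,i in ims.items()}; best=[]
    for yaw in range(-20,21,2):
        Rb=Rb0*R.from_euler('z',yaw,degrees=True); bb=None
        for h in(12,15,18):
            def c(p): return -sum(score(n,G[n],Rb,t0+Rb0.apply([p[0],p[1],p[2] if zfree else 0]),h) for n in G)
            for g in([0,0,0],[3,0,0],[-3,0,0],[0,3,0],[0,-3,0]):
                g=np.array(g[:3 if zfree else 2],float)
                r=minimize(c,g,method="Nelder-Mead",options=dict(initial_simplex=np.vstack([g,g+np.eye(len(g))*2]),maxiter=60))
                if np.abs(r.x).max()<8 and (bb is None or r.fun<bb[0]): bb=(r.fun,h,r.x.round(1))
        best.append((bb[0],yaw,bb[1],bb[2]))
    best.sort(key=lambda b:b[0]); print(tag,*[(round(b[0],1),b[1],b[2],b[3].tolist()) for b in best[:5]],sep="\n  ")
E
cat > r3.py <<'E'
from edge import *
a,b=[cv2.imread(f"pics/{n}2.png") for n in("scene","top")]
for ims in({"scene":a,"top":b},{"scene":a},{"top":b}): scan("spare on bench "+str(list(ims)),ims,Rp(0),SP,False)
im,r,it,r2=pickle.load(open("c1.pkl","rb"))
scan("in hand",{"scene":im},RG,GAP+RG.apply([-45,0,190]),False)
for k in(-1,1): scan("rack %d"%k,{"scene":a,"top":b},RG,GAP+RG.apply([0,48*k,0]),False)
E
timeout 560 python3 r3.py
```

```text
spare on bench ['scene', 'top']
  (np.float64(-176.2), 6, 12, [7.0, -3.9])
  (np.float64(-176.2), 8, 12, [6.8, -4.1])
  (np.float64(-175.4), 4, 12, [6.8, -3.8])
  (np.float64(-174.1), 10, 12, [6.5, -4.2])
  (np.float64(-173.6), 2, 12, [6.4, -3.6])
spare on bench ['scene']
  (np.float64(-82.1), 12, 12, [6.5, -3.1])
  (np.float64(-81.9), 10, 12, [6.6, -3.0])
  (np.float64(-81.9), 14, 12, [6.6, -3.6])
  (np.float64(-81.8), 8, 12, [6.9, -3.1])
  (np.float64(-81.8), 16, 12, [6.8, -3.6])Traceback (most recent call last):
  File "r3.py", line 3, in <module>
    for ims in({"scene":a,"top":b},{"scene":a},{"top":b}): scan("spare on bench "+str(list(ims)),ims,Rp(0),SP,False)
                                                           ~~~~^^^^^^^^^^^^^^^^^^^^^^^^^^^^^^^^^^^^^^^^^^^^^^^^^^^^^
  File "edge.py", line 28, in scan
    best.append((bb[0],yaw,bb[1],bb[2]))
                 ~~^^^
TypeError: 'NoneType' object is not subscriptable
```

```bash
python3 - <<'E'
from plan import *
import pickle
im,r,it,r2=pickle.load(open("c1.pkl","rb"))
b=cv2.imread("pics/top2.png");a=cv2.imread("pics/scene2.png")
A=im[170:220,250:315,::-1]; Bc=b[222:272,372:422]; C=a[205:245,355:400]
def up(x,w): return cv2.resize(x,(w,int(x.shape[0]*w/x.shape[1])),interpolation=cv2.INTER_CUBIC)
P=up(A,390); Q=up(Bc,400); W=up(C,400); D=up(it[205:250,225:290,::-1],390)
o=np.zeros((760,800,3),np.uint8); o[:P.shape[0],:390]=P;o[:Q.shape[0],400:]=Q;o[400:400+D.shape[0],:390]=D;o[404:404+W.shape[0],400:]=W[:356]
cv2.imwrite("pics/foot.png",cv2.resize(o,(632,600),interpolation=cv2.INTER_AREA)); print(P.shape,Q.shape,D.shape,W.shape)
E
```

```text
(300, 390, 3) (400, 400, 3) (270, 390, 3) (355, 400, 3)
```

View pics/foot.png

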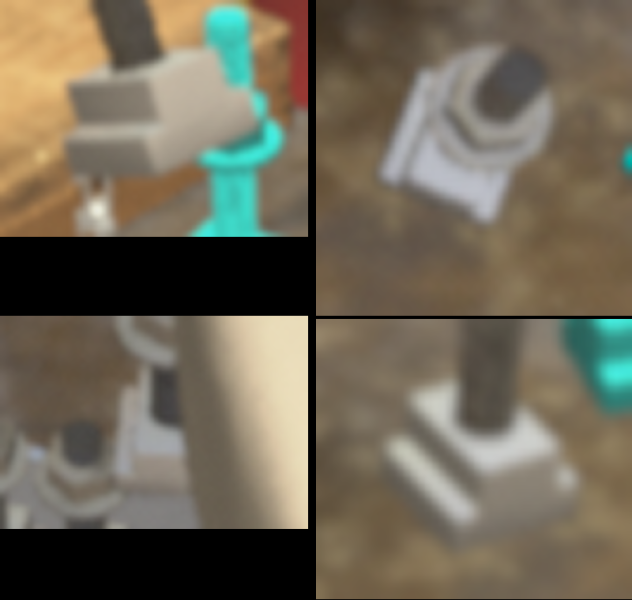

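```bash
python3 - <<'E'
from plan import *
def top(u,v): return ((u-316)/6.32+372,v/6.32+222)
for z in(0,12):
    A,B,C=[onz("top",top(*p),z)[:2] for p in((381,180),(493,222),(422,70))]
    ang=lambda d:np.degrees(np.arctan2(d[1],d[0]))
    print(z,"A-B",np.linalg.norm(A-B),(ang(A-B)+45)%90-45,"A-C",np.linalg.norm(C-A),(ang(C-A)+45)%90-45)
# scene bench panel: scale 400/45*.79=7.022
def sc(u,v): return ((u-316)/7.022+355,(v-319)/7.022+205)
for z in(0,):
    L,F,Rr=[onz("scene",sc(*p),z)[:2] for p in((388,462),(462,545),(578,500))]
    print("scene bench",np.linalg.norm(L-F),(ang(F-L)+45)%90-45,np.linalg.norm(F-Rr),(ang(Rr-F)+45)%90-45)
f1=GAP+RG.apply([-45,0,190])
for y in(-15,-10,-5,0,5,10,15):
    c=(RG*R.from_euler('z',y,degrees=True)).apply(np.c_[S,np.zeros(4)])+f1
    q=(proj("scene",c)-[250,170])*6*.79
    print(y,[(x.round().astype(int).tolist()) for x in q])
E
```

```text
0 A-B 44.59081562618677 -19.87889547285674 A-C 45.1059355729423 -20.509875533615695
12 A-B 44.15479418671968 -19.87889547285677 A-C 44.6648771468777 -20.5098755336157
scene bench 47.29759923614769 -24.223959828493463 44.68993664015372 -17.79756015797625
-15 [[249, 135], [206, 119], [79, 165], [114, 184]]
-10 [[252, 132], [199, 121], [75, 168], [122, 182]]
-5 [[255, 130], [191, 122], [71, 170], [130, 181]]
0 [[257, 127], [183, 124], [69, 173], [138, 179]]
5 [[258, 125], [175, 126], [67, 175], [147, 176]]
10 [[259, 123], [167, 129], [66, 177], [156, 174]]
15 [[259, 121], [159, 131], [65, 179], [165, 172]]
```

The foot is a 45 mm inverted T. Its corners in the top view give a bench yaw of about −20.3°, with both sides measuring about 45 mm, so the in-hand foot is turned about +9°. The in-hand scene picture agrees: front corner at view pixel (152,175). I'll correct the turn, check the centre, and come down to just above the floor.

```bash
cat >> plan.py <<'E'
EY=np.radians(9.3)
TG2=tool(RG*R.from_euler('z',-EY),PH,0)
E
python3 - <<'E'
from plan import *
def top(u,v): return ((u-316)/6.32+372,v/6.32+222)
def sc(u,v): return ((u-316)/7.022+355,(v-319)/7.022+205)
B,C,A=[onz("top",top(*p),z)[:2] for p,z in(((493,222),0),((422,70),12),((381,180),0))]
L,F,Rr=[onz("scene",sc(*p),0)[:2] for p in((388,462),(462,545),(578,500))]
ct=(B+C)/2; cs=(L+Rr)/2; print("centres top",ct,"scene",cs)
jx=TP.apply([1,0,0])[:2]; print("offset along pad width (tool x):",(ct-SP[:2])@jx,(cs-SP[:2])@jx,"tool x at place in rack frame",RG.inv().apply(TG2.apply([1,0,0])).round(2))
q=TG2.as_quat().tolist()
for a in((190,-45),(140,-10),(20,-8)):print(bot.ik(plc(*a).tolist(),q) is not None)
bot.goto(plc(190,-45).tolist(),q)
bot.servo_line(plc(150,-10).tolist(),rate=120)
s=bot.sense(); print(s["clock"],s["opening"],s["ft_force"].round(1),(s["position"]-plc(150,-10)).round(1))
im=bot.camera("scene"); r=bot.silhouettes("scene","spare"); print([(np.round(x["point"]).tolist(),round(x["p"],2),int(x["pixels"].sum())) for x in r])
import pickle; pickle.dump((im,r),open("c2.pkl","wb"))
E
```

```text
centres top [ 546.27846989 -216.65450348] scene [ 549.63909704 -219.02745308]
offset along pad width (tool x): -3.650396319634328 -4.010814373238079 tool x at place in rack frame [0.16 0.99 0.  ]
True
True
True
17.125 17.678009913166747 [-0.1  0.4 -4.7] [-0.1  0.1 -0. ]
[([297.0, 204.0], 0.93, 858), ([268.0, 206.0], 0.58, 1550), ([317.0, 272.0], 0.54, 1465)]
```

```bash
sed -i 's/(S\*.75,18,30)/(S*np.array([1,.6]),14,30)/; s/(S,0,18)/(S,0,14)/' fit.py
cat > r4.py <<'E'
from plan import *
import pickle
B,N=pickle.load(open("masks.pkl","rb"))
sp={"scene":N["scene"][0]["pixels"],"top":N["top"][2]["pixels"]}
def nm(c,g,s,*a):
    g=np.array(g,float); 
    for _ in range(2): r=minimize(c,g,args=a,method="Nelder-Mead",options=dict(initial_simplex=np.vstack([g,g+np.diag(s)]),xatol=.02,fatol=1e-5)); g=r.x
    return r.x,r.fun
for ns in(("scene","top"),("scene",),("top",)):
    c=lambda p:-sum(iou(draw(n,[(R.from_euler('z',p[2]).as_matrix(),np.array([p[0],p[1],0]),150,84)]),sp[n]) for n in ns)
    x,f=nm(c,[547,-215,-.4],[5,5,.2]); print("spare",ns,x[:2].round(1),np.degrees(x[2]).round(1),round(f,3))
for ns in(("scene","top"),("scene",),("top",)):
    def c(p):
        Rm=rackR(p[2]);t=np.array([p[0],p[1],36])
        return -sum(iou(draw(n,[(Rm,t+Rm@[0,48*k,0],130,p[3]) for k in(-1,1,2,3)]),np.any([x["pixels"] for x in B[n]],axis=0)) for n in ns)
    x,f=nm(c,[487.5,87,-.165,86],[6,6,.08,-6]); print("rack",ns,x[:2].round(1),np.degrees(x[2]).round(2),x[3].round(1),round(f,3))
im,r=pickle.load(open("c2.pkl","rb"))
m=[x for x in r if abs(x["point"][0]-268)<8][0]["pixels"]
for e in(-4,-2,0):
    f1=GAP+RG.apply([-10,e,150]); print("hand row off",e,iou(draw("scene",[(RG.as_matrix(),f1,112,84)]),m))
# last picture: gap in top view + bolt in hand in the scene view, both from saved pictures
b=cv2.imread("pics/top2.png")[225:300,215:315]; a=im[150:290,230:370,::-1]
P=cv2.resize(b,(560,420),interpolation=3);
k=P
for kk,col in((0,(0,255,255)),):
    pass
o=np.zeros((600,800,3),np.uint8); o[:420,:560]=P; Q=cv2.resize(im[185:225,250:300,::-1],(225,180),interpolation=3); o[420:,:225]=Q
Z=cv2.resize(cv2.imread("pics/scene2.png")[270:330,250:350],(570,180),interpolation=3); o[420:,228:798]=Z
cv2.imwrite("pics/gap.png",o)
E
timeout 500 python3 r4.py
```

```text
spare ('scene', 'top') [ 547.6 -213.1] -27.5 -1.756
spare ('scene',) [ 547.4 -211.9] -27.6 -0.88
spare ('top',) [ 547.1 -213.8] -28.2 -0.881
rack ('scene', 'top') [487.6  87. ] -9.34 92.6 -1.747
rack ('scene',) [487.1  88.2] -9.2 93.8 -0.891
rack ('top',) [486.7  85.8] -9.52 92.1 -0.872
hand row off -4 0.7202628259344087
hand row off -2 0.795021456651562
hand row off 0 0.8576101443458091
```

View pics/gap.png

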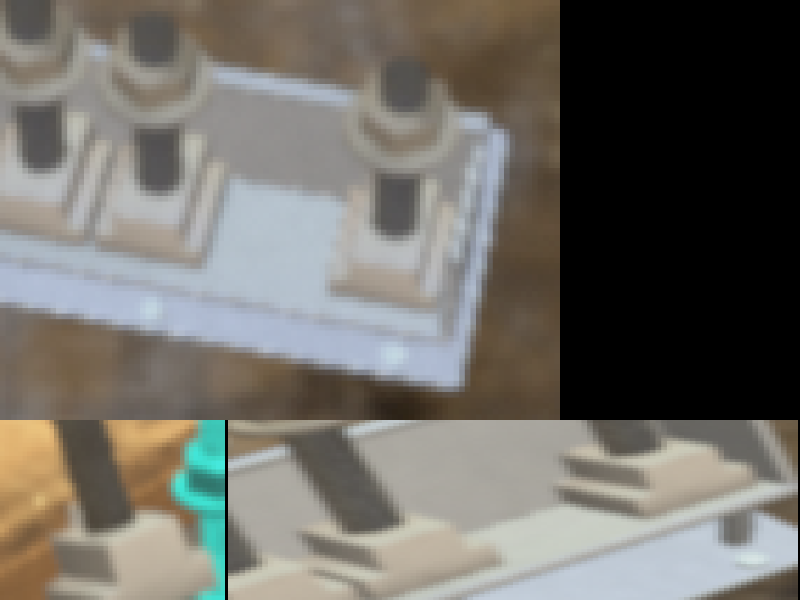

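```bash
python3 - <<'E'
from plan import *
import pickle
v=lambda u,w:(u/5.6+215,w/5.6+225)
for nme,p in(("C corner",(208,266)),("D corner",(330,291))): print(nme,RG.inv().apply(onz("top",v(*p),45.5)-GAP).round(1))
# scene panel: scale 5.7 x 3, offset (250,270)
w=lambda u,y:((u-228)/5.7+250,(y-420)/3+270)
for nme,p in(("D front-left",(650,517)),):
    print(nme,RG.inv().apply(onz("scene",w(*p),45.5)-GAP).round(1))
def fit(m,f0,Rb,tag):
    c=lambda p:-iou(draw("scene",[(Rb.as_matrix(),f0+RG.apply([0,p[0],p[1]]),p[2],84)]),m)
    best=None
    for L in(110,130,150):
        r=minimize(c,[0,0,L],method="Nelder-Mead",options=dict(initial_simplex=[[0,0,L],[4,0,L],[0,4,L],[0,0,L-8]],xatol=.02,fatol=1e-5))
        if best is None or r.fun<best.fun: best=r
    print(tag,best.x.round(1),best.fun)
im,r=pickle.load(open("c2.pkl","rb")); m=[x for x in r if abs(x["point"][0]-268)<8][0]["pixels"]
fit(m,GAP+RG.apply([-10,0,150]),RG,"c2")
im,r,_,_=pickle.load(open("c1.pkl","rb")); fit(r[0]["pixels"],GAP+RG.apply([-45,0,190]),RG*R.from_euler('z',9.3,degrees=True),"c1")
E
```

```text
C corner [-22.7  21.6  -0.1]
D corner [-23.5 -28.8  -0.5]
D front-left [-23.9 -26.6  -0.7]
c2 [  1.6   0.2 106.8] -0.8963739485965226
c1 [ -0.2   1.3 106.8] -0.8256358836890461
```

```bash
cat > low.py <<'E'
from plan import *
DY=-0.7
def frc(f0): return RG.inv().apply(bot.sense()["ft_force"]-f0)
E
python3 - <<'E'
from low import *
s=bot.sense(); f0=s["ft_force"]
bot.servo_line(plc(150,-6,DY).tolist(),rate=60); f0=bot.sense()["ft_force"]
stop=False
for up,rt in((100,100),(60,100),(40,70),(30,60),(20,50),(14,40),(10,40),(7,30),(5,20),(3,20),(1.5,20),(0,20),(-1.5,20),(-3,20),(-4.5,20)):
    bot.servo_line(plc(up,-6,DY).tolist(),rate=rt); f=frc(f0)
    print(up,round(bot.sense()["clock"],2),f.round(1),(RG.inv().apply(bot.sense()["position"]-plc(up,-6,DY))).round(1))
    if np.linalg.norm(f)>7: break
print(bot.sense()["opening"],bot.sense()["torque"].round(2))
E
```

```text
100 18.12 [-0.3 -0.7 -0.3] [0.3 0.1 0.6]
60 18.68 [ 0.9 -1.4 -0.6] [0.4 0.2 0.7]
40 19.11 [-1.5 -1.7 -0.2] [-0. -0. -0.]
30 19.43 [ 0.  -0.3  0.2] [-0.3 -0.1 -0.5]
20 19.77 [-1.1 -1.5  0.7] [-0.3 -0.1 -0.5]
14 20.07 [-1.3 -1.5  1. ] [-0.2 -0.1 -0.3]
10 20.32 [-0.6 -1.1 -0.2] [-0.2 -0.1 -0.3]
7 20.57 [-0.9 -1.8  0.1] [-0.2 -0.1 -0.2]
5 20.82 [-0.6 -2.   0.2] [-0.1 -0.  -0.1]
3 21.07 [-1.  -1.6  0.2] [-0.1 -0.  -0.1]
1.5 21.32 [-1.3 -1.   0.5] [-0.1 -0.  -0.1]
0 21.57 [-0.2 -1.3  0.4] [-0.  -0.1 -0.1]
-1.5 21.82 [-2.2 -1.   9.5] [0.3 0.  1.2]
17.79562390892623 [-0.25 -0.41  0.12]
```

Floor contact came at up ≈ −0.7 mm with no side forces. Next I slide it to the back wall.

```bash
python3 - <<'E'
from low import *
U=-0.3
bot.servo_line(plc(U,-6,DY).tolist(),rate=20); bot.dwell(.1); f0=bot.sense()["ft_force"]
for dx in np.arange(-5,10,1.):
    bot.servo_line(plc(U,dx,DY).tolist(),rate=20); f=frc(f0)
    print(dx,round(bot.sense()["clock"],2),f.round(1),(RG.inv().apply(bot.sense()["position"]-plc(U,dx,DY))).round(1),bot.sense()["torque"].round(2))
    if abs(f[0])>9 or abs(f[1])>9: break
E
```

```text
-5.0 22.43 [-2.6 -0.3  2.2] [-0.5  0.1  0.1] [-0.11 -0.3   0.07]
-4.0 22.68 [-6.   0.9  3. ] [-1.   0.2  0.1] [0.05 0.49 0.03]
-3.0 22.93 [-6.5  0.5  4.3] [-1.2  0.2  0.1] [0.09 0.58 0.09]
-2.0 23.18 [-6.4  0.7  4.1] [-1.3  0.2  0.1] [0.1  0.64 0.04]
-1.0 23.43 [-6.1 -0.6  4.8] [-1.3  0.2  0.2] [0.06 0.71 0.01]
0.0 23.68 [-7.1 -0.1  4.1] [-1.3  0.2  0.1] [0.11 0.65 0.02]
1.0 23.93 [-6.5  0.6  5.2] [-1.6  0.2  0.2] [0.09 0.85 0.  ]
2.0 24.18 [-9.4 -0.6  6.4] [-2.3  0.3  0.2] [0.17 1.29 0.02]
```

```bash
python3 - <<'E'
from low import *
f0=bot.sense()["ft_force"]
for dx in(3.,4.):
    bot.servo_line(plc(-.5,dx,DY).tolist(),rate=20); s=bot.sense(); print(dx,frc(f0).round(1),RG.inv().apply(s["position"]-plc(-.5,dx,DY)).round(1),s["torque"].round(2))
bot.servo_line(plc(-.7,2,DY).tolist(),rate=20); bot.dwell(.2); s=bot.sense(); print("pre",s["ft_force"].round(1),RG.inv().apply(s["position"]-plc(0,0,0)).round(1))
bot.grip(40); bot.dwell(.2); s=bot.sense(); print("rel",s["clock"],s["opening"],s["ft_force"].round(1))
im=bot.camera("scene"); r=bot.silhouettes("scene","bolt_a_mid"); q=bot.silhouettes("scene","spare")
for x in r+q: print(np.round(x["point"]).tolist(),round(x["p"],2),int(x["pixels"].sum()))
import pickle; pickle.dump((im,r,q),open("c3.pkl","wb"))
E
```

```text
3.0 [-1.3 -0.3  2.4] [-3.1  0.3  0.4] [0.15 1.76 0.07]
4.0 [-3.5  0.4  3.9] [-3.9  0.3  0.5] [0.22 2.24 0.11]
pre [-2.8 -1.  11.5] [-0.4 -0.3 -0.1]
rel 25.6667 39.672068506253424 [-0.3  0.4  0.3]
[318.0, 270.0] 0.58 1314
[275.0, 329.0] 0.3 8110
[292.0, 288.0] 0.92 1376
[298.0, 204.0] 0.66 887
[318.0, 271.0] 0.64 1383
[408.0, 192.0] 0.59 860
```

```bash
python3 - <<'E'
from low import *
bot.servo_line(plc(20,1,DY).tolist(),rate=40); print(bot.sense()["ft_force"].round(1))
bot.servo_line(plc(130,0,DY).tolist(),rate=130)
bot.goto([270.3,-591,300],[0.97711,0.21273,0,0]); bot.dwell(.3)
s=bot.sense(); print(s["clock"],s["position"].round(0),s["ft_force"].round(1))
bg={n:cv2.imread(f"pics/{n}2.png").astype(int) for n in("scene","top")}
mk={}
for n in bg:
    im=bot.camera(n); cv2.imwrite(f"pics/{n}9.png",im[:,:,::-1])
    m=(np.abs(im[:,:,::-1].astype(int)-bg[n]).max(2)>30).astype(np.uint8); m=cv2.morphologyEx(m,cv2.MORPH_OPEN,np.ones((2,2)))
    k,l,st,c=cv2.connectedComponentsWithStats(m); print(n,[(st[i].tolist(),c[i].round().tolist()) for i in range(1,k) if st[i,4]>15])
    r=bot.silhouettes(n,"spare"); c=proj(n,GAP+RG.apply([0,0,75]))[0]
    print([(np.round(x["point"]).tolist(),round(x["p"],2)) for x in r],"expect",c.round())
    x=min(r,key=lambda x:np.hypot(*(np.array(x["point"])-c))); 
    if np.hypot(*(np.array(x["point"])-c))<15: mk[n]=x["pixels"]
def c(p,rot): return -sum(iou(draw(n,[((RG*R.from_rotvec([p[3],p[4],0])).as_matrix(),GAP+RG.apply(p[:3]),150,84)]),m) for n,m in mk.items())
g=np.zeros(5); x=minimize(c,g,args=(1,),method="Nelder-Mead",options=dict(initial_simplex=np.vstack([g,g+np.diag([4,4,4,.05,.05])]),maxiter=600)); print(list(mk),x.x[:3].round(1),np.degrees(x.x[3:]).round(1),x.fun)
E
```

```text
[ 0.8  0.5 -0.6]
30.4 [ 271. -591.  300.] [-0.2 -0.2 -0.3]
scene [([606, 0, 34, 39, 905], [624.0, 18.0]), ([604, 19, 5, 7, 31], [606.0, 22.0]), ([588, 32, 52, 85, 1541], [608.0, 74.0]), ([379, 170, 8, 5, 23], [382.0, 172.0]), ([382, 174, 6, 11, 51], [385.0, 179.0]), ([379, 183, 6, 8, 32], [381.0, 187.0]), ([372, 195, 6, 7, 22], [374.0, 198.0]), ([379, 196, 13, 8, 40], [386.0, 200.0]), ([370, 206, 23, 26, 308], [381.0, 220.0]), ([366, 223, 14, 13, 78], [373.0, 229.0]), ([274, 226, 17, 26, 237], [282.0, 239.0]), ([278, 248, 27, 48, 550], [293.0, 272.0]), ([288, 292, 34, 25, 410], [306.0, 304.0])]
[([290.0, 277.0], 0.89), ([408.0, 191.0], 0.88), ([297.0, 202.0], 0.81)] expect [291. 266.]
top [([259, 227, 16, 18, 141], [266.0, 237.0]), ([383, 230, 28, 29, 419], [396.0, 244.0]), ([254, 255, 23, 23, 272], [266.0, 267.0]), ([589, 356, 51, 44, 1138], [616.0, 382.0]), ([636, 393, 4, 8, 20], [638.0, 396.0]), ([631, 473, 9, 7, 38], [636.0, 477.0])]
[([266.0, 255.0], 0.88), ([343.0, 187.0], 0.7), ([436.0, 242.0], 0.63), ([282.0, 261.0], 0.31)] expect [264. 247.]
['scene', 'top'] [ 2.1 -0.2 -2.3] [ 0.5 -0.2] -1.653813513602665
```

```bash
python3 -c "
import cv2,numpy as np
a=cv2.imread('pics/scene9.png')[210:390,190:390];b=cv2.imread('pics/top9.png')[215:295,190:310]
o=np.zeros((500,800,3),np.uint8);o[:360,:400]=cv2.resize(a,(400,360),interpolation=3);o[:267,400:]=cv2.resize(b,(400,267),interpolation=3);cv2.imwrite('pics/end.png',o)"
python3 -c "
from station import bot
bot.job_done(); print('done')"
```

```text
the job is handed in; nothing more can be done
done
```

The spare T-bolt is standing in the rack gap, thread end up and leaning like the others, and the job is handed in. The robot's clock stood at about 30.5 s of the 42 s allowed.

I gripped it by the free thread, carried it to the gap and lowered it along the lean direction. The floor was felt at about 10 N, within 1 mm of where it was expected. I then slid it against the back wall, where it stopped moving under a light push, released it and moved the arm clear.

**Last checks:**
- **Rack and bench:** comparing pictures from before and after, the only changes are at the spare's old spot, in the gap, and the arm itself. The neighbouring bolts and the other things on the bench show no change.
- **Seating:** the fitted bolt lies within about 0.5° of the intended lean. It is about 2–3 mm off the nominal seat along the floor and along its axis. The neighbouring bolts show the same kind of offset when fitted the same way, so I put this down to the method.

**What went wrong or disagreed:**
- **First grasp:** it closed on nothing. In the pictures the finger ends sat about 42 mm above the reported tool position. I corrected for that; later contacts agreed.
- **Foot angle:** the first estimate of the foot's turn was about 9° off, so I corrected it in the hand before lowering.
- **Final picture:** I could not view a last close-up because the 12-picture limit was reached, so the final checks are numerical only.

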